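# Load the label unwinder and hold its lock pin out

### The job

Load the label unwinder: slide the label roll over the turntable's spindle until it lies flat and fully home on the turntable, with the table still locked, and let go of it. Then pull the black knob of the sprung lock pin straight up to its stop, clear of its hole, so that the turntable can turn while a colleague threads the labels, and finish while still holding it up there. Leave the other things on the worktop where they are.

Things in the scene. Friction and masses are not known exactly. Their poses are not given: they have to be found in the camera images.
- stand: grey cast stand of the label unwinder, fixed, 190 mm long. Origin on the worktop below the spindle's axis, z up; its -x axis points from the spindle to the post of the lock pin, on the robot's side, up to 0.8 rad either way. The 36 mm wide arm that carries the pin over the turntable reaches from 51 to 113 mm from the spindle's axis; its highest part, the nut round the pin's barrel, is 70 mm up
- spindle_foot (a point): point on the turntable's top on the spindle's axis, 30 mm above the worktop. The upright steel spindle rises 44 mm from here: 37 mm thick for 37 mm, then tapering to 29 mm. The level aluminium turntable has 82 mm radius; six steel bushings (16 mm across, bore 9.5 mm, 7 mm proud of it) stand every 60 degrees at 70 mm radius, one of them under the lock pin
- roll_center (a point): centre, half-way up, of the loose roll of white labels: 70 mm across, 36 mm high, open bore of 40 mm right through, 0.08 to 0.17 kg, z along the bore; flat on the worktop left or right of the stand, either face may go down on the turntable. The broader brown roll of tape (96 mm across, 48 mm high) on the other side is not part of the job
- knob_center (a point): centre of the lock pin's round black knob, 27 mm across, 22 mm high (11 mm below to 11 mm above this point), its neck above a steel barrel 19 mm across (barrel's top 18 mm below this point when the pin is down). Pin down, the point is 95 mm above the worktop, 70 mm from the spindle's axis; it rises straight up with the pin
- lock_pin (a joint): lift of the lock pin in m: 0 fully down in the bushing of the turntable (locked), it leaves the bushing at 0.007, stop at 0.012. A spring pulls it down with about 6 N at 0, rising evenly to about 11 N at 0.012; let go, it snaps down
- tape: roll of brown parcel tape, a bystander, 96 mm across and 48 mm high, origin at the centre of its underside
- timer: white kitchen-type timer, a bystander, 66 x 66 x 19 mm, origin at the centre of its underside, behind and left of the stand
- pen: marker pen lying on the left, a bystander, 135 mm long, origin under its middle
- scissors: scissors lying on the right at the back, a bystander, 199 mm long, origin under their middle
- stopper_b: small cork stopper, a bystander, 30 mm across and 22 mm high, origin at the centre of its underside, at the back left
There are look-alikes about, which are no part of the job. Leave any green look-alike of the part that bears roll_center alone.

How it is judged:
By the outcome, as a careful person would: the job done as asked, in the order asked, and still so for the second after the job is handed in, while the arm keeps its last pose, push and grip.
It also fails if it takes over 54 s, if anything falls off the work surface, if the arm or the gripper's body presses on something with over 40 N, if the wrist force passes 120 N, or if a joint passes its speed limit or range.

### The arm

A 6-joint arm with a two-finger parallel gripper is mounted at the origin on a cart in front of the work surface, level with it; the furniture and walls round the work are solid. World frame = base frame: x ahead of the robot, y to its left, z up, the work surface at z = 0. Lengths are in m, angles in degrees, forces in N, time in s.
With the tool pointing down it reaches from about 0.25 to 0.725 m from the base axis. Payload 9.7 kg.
Tool frame: the origin (TCP) lies where the fingers leave the gripper's body, on its centre line; the fingertips stand 73 mm ahead of it and the grasp point (between the pads) lies 54 mm ahead of it; z points along the fingers, y is the line along which they close (so a half turn about z gives the same grasp; the last joint's range is limited). The gripper opens to 85 mm and grips with 20 to 120 N. Pads are 22 mm wide; open, the fingers measure 114 mm over their backs; the gripper's body (76 mm by 85 mm) begins 54 mm behind the grasp point. The pads swing forward as they close: fully open they stand 13 mm farther back than shut.
Start: joints at [-73.568, 4.979, 10.078, 95.1, 0, 90], TCP at [0.156, -0.528, 0.304] pointing down, gripper open.
Joint ranges: [-179.16, 179.16], [-48.56, 103.87], [-65.8, 70.77], [-126.05, 130.52], [-82.76, 87.17], [-180, 180]. Speed limits (degrees/s): [127.2, 127.2, 147.25, 180, 180, 180].

### API

Orientations are given as [roll, pitch, yaw] about the fixed x, y, z axes, in that order (R = Rz(yaw) Ry(pitch) Rx(roll)).
In Python, from workcell import sensors, imaging, bot gives the robot as it stands.
- The arm moves only by the tool apply_moves, never from a script. Its argument "rows" is a list of rows, each a list of 3 entries, a list of its own where there are three numbers: the shift along the tool's x, y, z in units of 10 cm (1.0 is 10 cm), then the turn, a rotation vector about the tool's x, y, z in units of 30 degrees (1.0 is 30 degrees), then the opening, from 0 (shut) to 1 (fully open). A call has 1 to 20 rows; each row is the pose to reach, as a shift and turn from the pose commanded when the call began, along the tool's axes at that moment; what a row does not reach only later rows make up. A row lasts 1/10 s, in which the tool goes at most 50 mm and 8.59 degrees, less where a joint would pass 70% of its speed; a pose out of reach is approached as far as the arm can. A call with a number of a shift or a turn outside -1 to 1 is refused whole. A call with a gripper value outside its range is refused whole. The fingers move at their own pace and stop on an object; "force" is the grip in N (left out, the last holds). Time passes only in rows, so rows that repeat a pose let the fingers close. It gives the time, the measured TCP pose, the force, the opening and the grip force at its end, in the units of the state.
- sensors.get_obs(): the state, without advancing time (a new reading comes with each control period).
- imaging.camera(name): name is "scene" or "top" or "wrist"; returns (picture, depth): 480x640x3 uint8, red, green, blue; 480x640 float32, m along the optical axis (not along the pixel's ray), 0 where there is no reading.
- imaging.get_calibration(name): a dict with "intrinsics" (3x3 intrinsics, pixels), "world_from_camera" (4x4, takes a point from camera to world coordinates). Camera axes: x right, y down, z forward; pixel columns grow to the right and rows downward; lengths in m; the calibration is good to about 2 mm. A picture is of the moment at which its call begins: read the wrist's pose just before it. get_calibration takes no time and is no camera call; for the wrist camera it gives the pose at the moment of the call.
- bot.job_done(): hands the job in; it is judged then, once.
The state is a dict: "time": time; "q": joint angles; "qd": joint speeds; "joint_efforts": joint torques, N m; "ee_pos": TCP position; "tcp_rot": TCP orientation; "wrist_force": force on the tool from outside, world axes, zero at the start; "torque": the same for the moment, N m; "opening": finger opening in m; "grasp_force": force on a finger pad.
Only numpy, scipy, OpenCV 4.12 (cv2) and the standard library are available. Lean on these libraries where they do the work, as an engineer would, in place of code of your own. Each camera call takes 0.05 s, during which the arm holds its last target. There are 200 camera calls.

## Working session

There is one attempt and no reset: what is moved stays moved. The work goes in short steps, Python scripts to look and compute and a tool call to move; the robot and the scene stay as the last step left them, time stands still between calls to the robot, and variables do not carry over. Pictures are saved under pics/ and viewed, at most 10 in all, crops included, and the job is handed in when it is done.

Besides the shell and the picture viewer there is one more tool, called after ">>>" by a JSON object that holds its "op" and its "data". apply_moves: Moves the arm, as the interface text tells. Its arguments: {"type":"object","properties":{"rows":{"type":"array"},"force":{"type":"number"}},"required":["rows"]}

```bash
mkdir -p pics; ls
cat > h.py <<'E'
import numpy as np, cv2
from workcell import sensors, imaging, bot
def grab(n):
    c=imaging.get_calibration(n); p,d=imaging.camera(n)
    return p,d,np.array(c["intrinsics"]),np.array(c["world_from_camera"])
def save(p,f): cv2.imwrite("pics/"+f,cv2.cvtColor(p,cv2.COLOR_RGB2BGR))
def ray(K,T,u,v,z):
    d=T[:3,:3]@np.linalg.solve(K,[u,v,1]); o=T[:3,3]; return o+d*(z-o[2])/d[2]
def cloud(d,K,T):
    v,u=np.mgrid[:480,:640]; P=np.stack([(u-K[0,2])/K[0,0]*d,(v-K[1,2])/K[1,1]*d,d],-1)
    return P@T[:3,:3].T+T[:3,3]
E
python3 - <<'E'
from h import *
for n in("top","scene"):
    p,d,K,T=grab(n); save(p,n+"0.png"); np.savez(n+"0.npz",p=p,d=d,K=K,T=T); print(n,K.round(1).tolist(),T.round(3).tolist())
print(sensors.get_obs())
E
```

```text
pics
top [[513.7, 0.0, 326.8], [0.0, 513.7, 247.3], [0.0, 0.0, 1.0]] [[0.019, -0.993, 0.117, 0.386], [-1.0, -0.021, -0.013, 0.008], [0.015, -0.117, -0.993, 1.264], [0.0, 0.0, 0.0, 1.0]]
scene [[449.0, 0.0, 318.2], [0.0, 449.0, 236.4], [0.0, 0.0, 1.0]] [[-0.61, -0.429, 0.666, -0.238], [-0.792, 0.334, -0.511, 0.609], [-0.003, -0.839, -0.544, 0.699], [0.0, 0.0, 0.0, 1.0]]
{'time': 0.1, 'q': array([-7.35691326e+01,  5.00851207e+00,  1.00415865e+01,  9.50979476e+01,
       -1.79876060e-03,  8.99997084e+01]), 'qd': array([-0.0439989 ,  0.00245068, -0.00108251, -0.07174086,  0.07225284,
        0.03162234]), 'joint_efforts': array([ 5.33766961e-04, -5.21562803e+01,  4.65653872e+01,  1.61016884e-02,
       -7.62438475e-06, -8.57154561e-06]), 'ee_pos': array([ 0.15553875, -0.52744969,  0.30327172]), 'tcp_rot': array([-1.79935127e+02,  1.79842928e-03,  1.64311610e+01]), 'wrist_force': array([0.69102268, 0.35486615, 0.18462347]), 'torque': array([-0.00414186, -0.01371954,  0.00452354]), 'grasp_force': 0.0, 'opening': 0.08521706458383566}
```

View pics/top0.png

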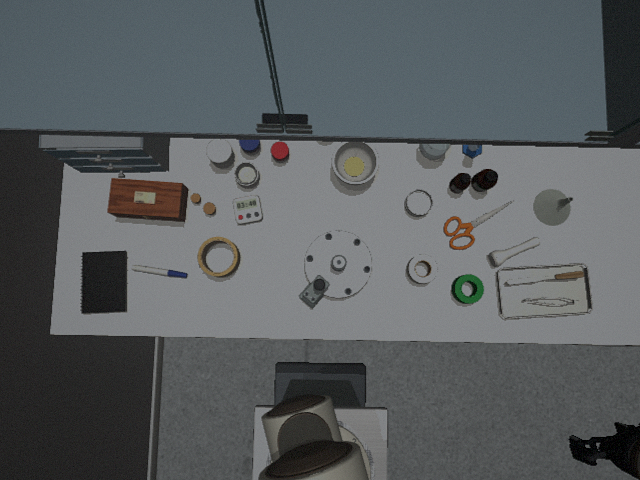

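View pics/scene0.png

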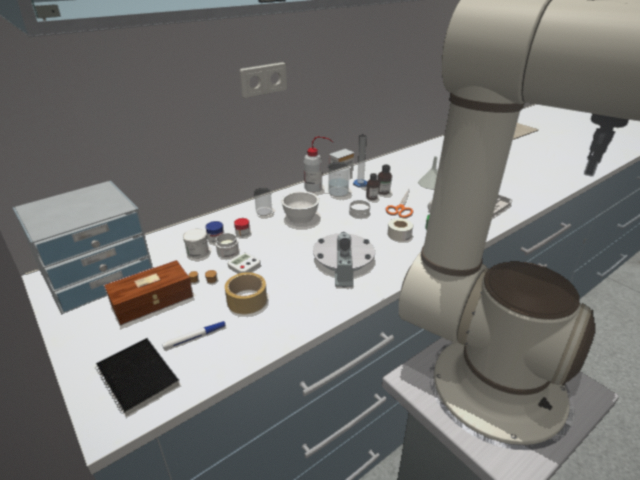

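The top view shows the stand with its spindle at (339,263) and the knob at (320,285). Candidates for the roll:
- (422,269): a white ring with a tan core, beside the stand on the right.
- (418,203) and (247,175): grey, thin-walled rings or dishes, further back.
- (468,289): the green look-alike.
- (218,257): the brown tape.

The ring at (422,269) fits best: it is white, right of the stand and opposite the tape. I'll confirm it with a crop and measure it.

Run:
```python
from h import *
z=np.load("top0.npz"); p,d,K,T=[z[k] for k in "pdKT"]
save(cv2.resize(p[180:320,290:490],None,fx=4,fy=4,interpolation=cv2.INTER_CUBIC),"crop1.png")
P=cloud(d,K,T)
for n,(u,v) in dict(roll=(422,269),ring2=(418,203),spin=(339,263),knob=(320,285)).items():
    w=P[v-25:v+26,u-25:u+26].reshape(-1,3)
    print(n,np.percentile(w[:,2],[5,50,90,95,99]).round(3))
def cen(u,v,r,lo,hi):
    w=P[v-r:v+r+1,u-r:u+r+1].reshape(-1,3); w=w[(w[:,2]>lo)&(w[:,2]<hi)]
    (c,rr)=cv2.minEnclosingCircle(w[:,:2].astype(np.float32)); print(len(w),w.mean(0).round(4),np.round(c,4),round(rr,4))
cen(422,269,22,.028,.045); cen(418,203,20,.01,.06); cen(339,263,12,.065,.085); cen(320,285,12,.098,.12)
print(ray(K,T,339,262.5,.074),ray(K,T,320,284,.106))
```

```text
roll [-0.004  0.     0.035  0.037  0.04 ]
ring2 [-0.005  0.     0.017  0.02   0.03 ]
spin [0.025 0.03  0.069 0.075 0.106]
knob [-0.003  0.028  0.067  0.076  0.106]
502 [ 0.484  -0.2375  0.0351] [ 0.4842 -0.2384] 0.0359
565 [ 0.6491 -0.2314  0.0176] [ 0.648  -0.2313] 0.0333
184 [ 0.4924 -0.034   0.0722] [ 0.4927 -0.0343] 0.0185
108 [0.4386 0.0102 0.1045] [0.4387 0.0103] 0.0132
[ 0.491382   -0.03595178  0.074     ] [0.43912949 0.0072312  0.106     ]
```

View pics/crop1.png

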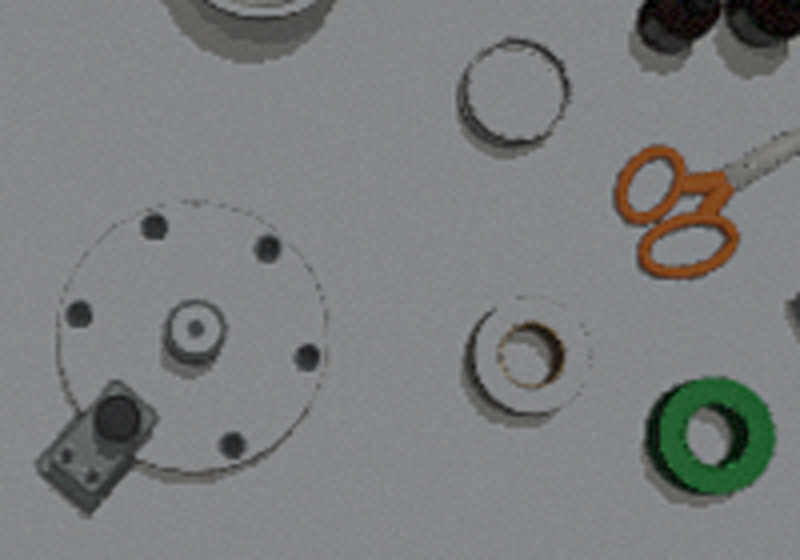

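The crop confirms it: the white ring at top-view (422,269) has a brown core, stands 36 mm high and is 71 mm across, so it is the roll. The knob measures 70 mm from the spindle, as it should. I'm setting out now.

>>> {"op": "apply_moves", "data": {"rows": [[[0.5,-0.23,0],[0,0,0],1],[[1,-0.46,0],[0,0,0],1],[[1,-0.46,0],[0,0,0],1]]}}

```text
time: 0.4
ee_pos: [0.2408, -0.4527, 0.3038]
tcp_rot: [-180.0, -0.0, 16.6]
wrist_force: [-0.8, -0.8, 0.2]
opening: 0.0853
grasp_force: 0.0
```

>>> {"op": "apply_moves", "data": {"rows": [[[0.5,-0.23,0],[0,0,0],1],[[1,-0.46,0],[0,0,0],1],[[1,-0.46,0],[0,0,0],1]]}}

```text
time: 0.7
ee_pos: [0.3238, -0.3803, 0.3037]
tcp_rot: [-180.0, -0.0, 16.6]
wrist_force: [0.3, -0.4, 0.3]
opening: 0.0854
grasp_force: 0.0
```

>>> {"op": "apply_moves", "data": {"rows": [[[0.5,-0.23,0],[0,0,0],1],[[1,-0.46,0],[0,0,0],1],[[1,-0.46,0],[0,0,0],1]]}}

```text
time: 1.0
ee_pos: [0.4066, -0.308, 0.3034]
tcp_rot: [-180.0, -0.0, 16.6]
wrist_force: [0.1, -0.3, 0.7]
opening: 0.0852
grasp_force: 0.0
```

>>> {"op": "apply_moves", "data": {"rows": [[[0.5,-0.23,0],[0,0,0.25],1],[[0.97,-0.46,0],[0,0,0.5],1],[[0.97,-0.46,0],[0,0,0.75],1],[[0.97,-0.46,0],[0,0,0.95],1],[[0.97,-0.46,0],[0,0,0.95],1]]}}

```text
time: 1.5
ee_pos: [0.4844, -0.239, 0.3035]
tcp_rot: [180.0, 0.0, -12.1]
wrist_force: [-1.2, -0.4, 0.1]
opening: 0.0856
grasp_force: 0.0
```

>>> {"op": "apply_moves", "data": {"rows": [[[0,0,0],[0,0,0.25],1],[[0,0,0],[0,0,0.5],1],[[0,0,0],[0,0,0.75],1],[[0,0,0],[0,0,0.9],1],[[0,0,0],[0,0,0.9],1],[[0,0,0],[0,0,0.9],1]]}}

```text
time: 2.1
ee_pos: [0.4425, -0.2993, 0.3038]
tcp_rot: [-177.9, 0.1, -34.7]
wrist_force: [0.4, -0.1, -0.3]
opening: 0.0852
grasp_force: 0.0
```

```bash
cat >> h.py <<'E'
from scipy.spatial.transform import Rotation as Ro
def delta(t):
    o=sensors.get_obs(); R=Ro.from_euler("xyz",o["tcp_rot"],degrees=True)
    print("t",round(o["time"],2),"pos",o["ee_pos"].round(4),"rot",o["tcp_rot"].round(2),"f",o["wrist_force"].round(1),"op",round(o["opening"],4))
    print("d10cm",(R.inv().apply(np.array(t)-o["ee_pos"])*10).round(3))
E
python3 - <<'E'
from h import *
delta([.484,-.238,.15]); 
p,d,K,T=grab("wrist"); save(p,"w1.png"); np.savez("w1.npz",p=p,d=d,K=K,T=T)
print(K.round(0).tolist(),T.round(3).tolist())
E
```

```text
t 2.1 pos [ 0.4425 -0.2993  0.3038] rot [-1.7787e+02  7.0000e-02 -3.4720e+01] f [ 0.4 -0.1 -0.3] op 0.0852
d10cm [-0.006 -0.683  1.565]
[[391.0, 0.0, 320.0], [0.0, 391.0, 236.0], [0.0, 0.0, 1.0]] [[-0.569, -0.79, -0.228, 0.504], [-0.822, 0.534, 0.201, -0.346], [-0.037, 0.301, -0.953, 0.373], [0.0, 0.0, 0.0, 1.0]]
```

View pics/w1.png

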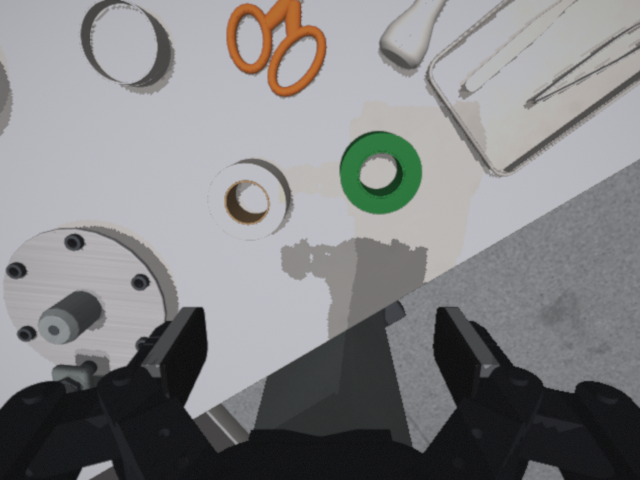

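The wrist view shows the roll at (249,201), the green one at (380,172) and the spindle at (65,318). The last turn pushed the arm off its path, probably at a joint limit, so I'll check the joints.

Run:
```python
from h import *
o=sensors.get_obs(); print(o["q"].round(1))
z=np.load("w1.npz"); p,d,K,T=[z[k] for k in "pdKT"]
print(ray(K,T,249,201,.036),ray(K,T,58,328,.074))
```

```text
[-34.9   2.8   7.8  95.    2.1 179.8]
[ 0.48523691 -0.2410125   0.036     ] [ 0.49253158 -0.03971706  0.074     ]
```

Joint 6 hit its 180° limit. I'll use the half-turn equivalent, yaw 141°, which gives the same grasp.

>>> {"op": "apply_moves", "data": {"rows": [[[0,0,0],[0,0,-0.28],1],[[0,0,0],[0,0,-0.56],1],[[0,0,0],[0,0,-0.84],1],[[0,0,0],[0,0,-1],1]]}}

```text
time: 2.55
ee_pos: [0.4438, -0.2976, 0.3038]
tcp_rot: [-178.1, -1.0, -4.3]
wrist_force: [-0.3, -0.1, -0.2]
opening: 0.0855
grasp_force: 0.0
```

>>> {"op": "apply_moves", "data": {"rows": [[[0,0,0],[0,0,-0.28],1],[[0,0,0],[0,0,-0.56],1],[[0,0,0],[0,0,-0.84],1],[[0,0,0],[0,0,-1],1]]}}

```text
time: 2.95
ee_pos: [0.4438, -0.2975, 0.3038]
tcp_rot: [-178.9, -1.8, 25.7]
wrist_force: [-0.4, 0.3, -0.5]
opening: 0.0854
grasp_force: 0.0
```

>>> {"op": "apply_moves", "data": {"rows": [[[0,0,0],[0,0,-0.28],1],[[0,0,0],[0,0,-0.56],1],[[0,0,0],[0,0,-0.84],1],[[0,0,0],[0,0,-1],1]]}}

```text
time: 3.35
ee_pos: [0.4438, -0.2976, 0.3038]
tcp_rot: [-179.9, -2.2, 55.8]
wrist_force: [-0.2, 0.2, 0.7]
opening: 0.0854
grasp_force: 0.0
```

>>> {"op": "apply_moves", "data": {"rows": [[[0,0,0],[0,0,-0.28],1],[[0,0,0],[0,0,-0.56],1],[[0,0,0],[0,0,-0.84],1],[[0,0,0],[0,0,-1],1]]}}

```text
time: 3.75
ee_pos: [0.4438, -0.2975, 0.3038]
tcp_rot: [179.0, -1.9, 85.8]
wrist_force: [-0.2, -0.2, -1.0]
opening: 0.0858
grasp_force: 0.0
```

>>> {"op": "apply_moves", "data": {"rows": [[[0,0,0],[0,0,-0.28],1],[[0,0,0],[0,0,-0.56],1],[[0,0,0],[0,0,-0.84],1],[[0,0,0],[0,0,-1],1],[[0,0,0],[0,0,-1],1]]}}

```text
time: 4.25
ee_pos: [0.4437, -0.2976, 0.3038]
tcp_rot: [178.2, -1.1, 115.5]
wrist_force: [-0.3, -0.5, 0.3]
opening: 0.0855
grasp_force: 0.0
```

```bash
cat >> h.py <<'E'
def turn(yaw):
    o=sensors.get_obs(); R=Ro.from_euler("xyz",o["tcp_rot"],degrees=True)
    print("turn30",((R.inv()*Ro.from_euler("xyz",[180,0,yaw],degrees=True)).as_rotvec(degrees=True)/30).round(3))
E
python3 - <<'E'
from h import *
delta([.4845,-.240,.2]); turn(141); print(sensors.get_obs()["q"].round(1))
E
```

```text
t 4.25 pos [ 0.4437 -0.2976  0.3038] rot [178.17  -1.15 115.49] f [-0.3 -0.5  0.3] op 0.0855
d10cm [0.324 0.582 1.064]
turn30 [ 0.068 -0.024 -0.851]
[-34.7   2.9   7.8  95.    2.2  29.8]
```

>>> {"op": "apply_moves", "data": {"rows": [[[0.16,0.29,0.4],[0.03,-0.01,-0.27],1],[[0.324,0.582,0.8],[0.068,-0.024,-0.54],1],[[0.324,0.582,0.8],[0.068,-0.024,-0.8],1],[[0.324,0.582,0.8],[0.068,-0.024,-0.851],1],[[0.324,0.582,0.8],[0.068,-0.024,-0.851],1],[[0.324,0.582,0.8],[0.068,-0.024,-0.851],1]]}}

```text
time: 4.85
ee_pos: [0.4838, -0.2421, 0.2276]
tcp_rot: [180.0, 0.1, 140.6]
wrist_force: [0.4, -1.0, -0.4]
opening: 0.0856
grasp_force: 0.0
```

Run:
```python
from h import *
delta([.4845,-.240,.2]); turn(141)
p,d,K,T=grab("wrist"); save(p,"w2.png"); np.savez("w2.npz",p=p,d=d,K=K,T=T)
P=cloud(d,K,T); m=(P[...,2]>.02)&(P[...,2]<.06)&(np.hypot(P[...,0]-.4845,P[...,1]+.24)<.055)
w=P[m]; print(len(w),w.mean(0).round(4),np.percentile(w[:,2],[10,50,90]).round(4))
w=w[w[:,2]>.031]; c,r=cv2.minEnclosingCircle(w[:,:2].astype(np.float32)); print(np.round(c,4),r)
```

```text
t 4.85 pos [ 0.4838 -0.2421  0.2276] rot [1.7996e+02 1.0000e-01 1.4056e+02] f [ 0.4 -1.  -0.4] op 0.0856
d10cm [0.009 0.02  0.276]
turn30 [ 0.001  0.003 -0.015]
6135 [ 0.4841 -0.2375  0.035 ] [0.0339 0.0358 0.0367]
[ 0.4853 -0.2385] 0.035209815949201584
```

View pics/w2.png

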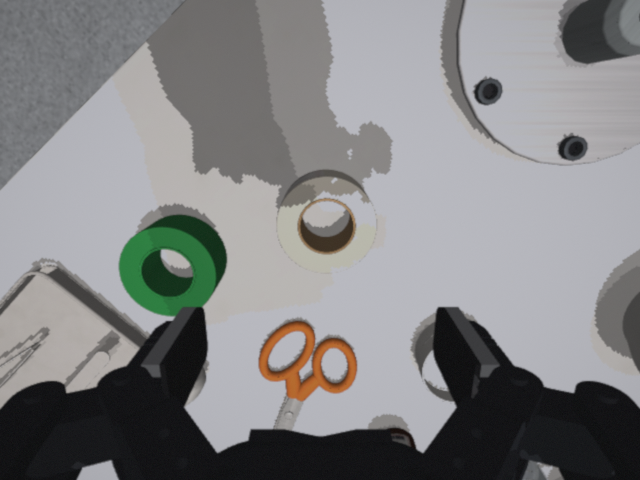

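The roll is at wrist (326,222), with the fingers straddling it and the green one off to the left. The measured centre is (0.485, -0.2385), radius 35 mm. I'm descending.

>>> {"op": "apply_moves", "data": {"rows": [[[0.014,0.036,0.4],[0,0,-0.015],1],[[0.014,0.036,0.8],[0,0,-0.015],1],[[0.014,0.036,0.9],[0,0,-0.015],1],[[0.014,0.036,0.9],[0,0,-0.015],1],[[0.014,0.036,0.9],[0,0,-0.015],1]]}}

```text
time: 5.4
ee_pos: [0.4855, -0.2385, 0.1385]
tcp_rot: [180.0, 0.1, 141.2]
wrist_force: [-0.3, 0.5, 0.1]
opening: 0.0853
grasp_force: 0.0
```

>>> {"op": "apply_moves", "data": {"rows": [[[0,0,0.2],[0,0,0],1],[[0,0,0.4],[0,0,0],1],[[0,0,0.5],[0,0,0],1],[[0,0,0.6],[0,0,0],1],[[0,0,0.6],[0,0,0],1],[[0,0,0.6],[0,0,0],1]]}}

```text
time: 6.0
ee_pos: [0.4853, -0.238, 0.0773]
tcp_rot: [180.0, 0.1, 141.2]
wrist_force: [0.9, -0.1, 0.0]
opening: 0.0854
grasp_force: 0.0
```

Run:
```python
from h import *
delta([.485,-.2385,.076]); turn(141)
```

```text
t 6.0 pos [ 0.4853 -0.238   0.0773] rot [1.7997e+02 5.0000e-02 1.4124e+02] f [ 0.9 -0.1  0. ] op 0.0854
d10cm [-0.001 -0.005  0.013]
turn30 [0.001 0.002 0.008]
```

>>> {"op": "apply_moves", "data": {"rows": [[[0,0,0.02],[0,0,0],0.7],[[0,0,0.02],[0,0,0],0.7],[[0,0,0.02],[0,0,0],0.7],[[0,0,0.02],[0,0,0],0.7],[[0,0,0.02],[0,0,0],0.7],[[0,0,0.02],[0,0,0],0.7],[[0,0,0.02],[0,0,0],0.7]], "force": 30}}

```text
time: 6.7
ee_pos: [0.4855, -0.2381, 0.0756]
tcp_rot: [179.9, 0.1, 141.3]
wrist_force: [-0.5, 0.8, 5.8]
opening: 0.0702
grasp_force: 34.2
```

>>> {"op": "apply_moves", "data": {"rows": [[[0,0,-0.1],[0,0,0],0.7],[[0,0,-0.4],[0,0,0],0.7],[[0,0,-0.7],[0,0,0],0.7],[[0,0,-0.9],[0,0,0],0.7],[[0,0,-0.9],[0,0,0],0.7]]}}

```text
time: 7.2
ee_pos: [0.486, -0.2384, 0.168]
tcp_rot: [179.9, 0.3, 141.2]
wrist_force: [-0.5, -1.0, -0.8]
opening: 0.0694
grasp_force: 35.1
```

Run:
```python
from h import *
delta([.4925,-.037,.165]); turn(141)
p,d,K,T=grab("wrist"); save(p,"w3.png"); np.savez("w3.npz",p=p,d=d,K=K,T=T)
```

```text
t 7.2 pos [ 0.486  -0.2384  0.168 ] rot [179.92   0.29 141.25] f [-0.5 -1.  -0.8] op 0.0694
d10cm [1.21  1.612 0.027]
turn30 [0.003 0.01  0.008]
```

View pics/w3.png

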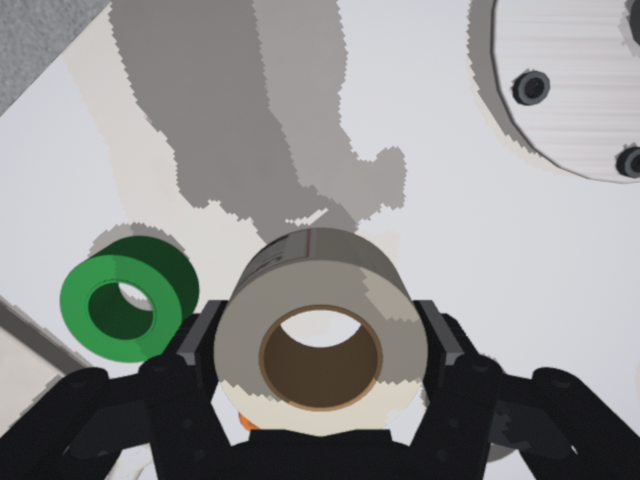

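The roll is held square between the pads, bore centred near (321,357), and lifted clear. Next I go to a spot 80 mm short of the spindle, on the side away from the pin, to see both roll and spindle in one view.

>>> {"op": "apply_moves", "data": {"rows": [[[0.1,0.4,0],[0,0,0],0.7],[[0.208,0.805,0],[0,0,0],0.7],[[0.208,0.805,0],[0,0,0],0.7]]}}

```text
time: 7.55
ee_pos: [0.5198, -0.1586, 0.1627]
tcp_rot: [180.0, -0.1, 141.4]
wrist_force: [-0.6, 0.5, -1.7]
opening: 0.0695
grasp_force: 35.2
```

>>> {"op": "apply_moves", "data": {"rows": [[[0.1,0.4,0],[0,0,0],0.7],[[0.208,0.805,0],[0,0,0],0.7],[[0.208,0.805,0],[0,0,0],0.7],[[0.208,0.805,0],[0,0,0],0.7],[[0.208,0.805,0],[0,0,0],0.7]]}}

```text
time: 8.05
ee_pos: [0.5526, -0.087, 0.1636]
tcp_rot: [-180.0, -0.1, 141.2]
wrist_force: [1.2, 0.4, -2.1]
opening: 0.0698
grasp_force: 35.4
```

```bash
cat > m.py <<'E'
from h import *
import sys
delta([.4925,-.037,.165]); turn(141)
p,d,K,T=grab("wrist"); save(p,sys.argv[1]+".png"); np.savez(sys.argv[1]+".npz",p=p,d=d,K=K,T=T)
o=sensors.get_obs(); R=Ro.from_euler("xyz",o["tcp_rot"],degrees=True); e=o["ee_pos"]
P=cloud(d,K,T); S=np.array([.4925,-.037])
def fit(m,n):
    w=P[m]; c,r=cv2.minEnclosingCircle(w[:,:2].astype(np.float32)); print(n,len(w),w.mean(0).round(4),"circ",np.round(c,4),round(r,4),"z",np.percentile(w[:,2],[10,50,90]).round(4)); return w
r=np.linalg.norm(P[...,:2]-S,axis=-1)
fit((r<.026)&(P[...,2]>.0705)&(P[...,2]<.079),"spindle top")
fit((r<.026)&(P[...,2]>.06)&(P[...,2]<.079),"spindle")
L=(P-e)@R.as_matrix()
v,u=np.mgrid[:480,:640]
m=(np.abs(L[...,1])<.033)&(np.abs(L[...,0])<.042)&(L[...,2]>.02)&(L[...,2]<.06)&(v>200)
w=L[m]; print("roll local",len(w),np.percentile(w[:,2],[5,25,50,75]).round(4))
top=np.percentile(w[:,2],40); t=w[np.abs(w[:,2]-top)<.004]; A=np.c_[t[:,:2],np.ones(len(t))]
print("plane",np.linalg.lstsq(A,t[:,2],rcond=None)[0].round(4))
print("K",K[0,0])
E
python3 m.py w4
```

```text
t 8.05 pos [ 0.5526 -0.087   0.1636] rot [-1.7996e+02 -6.0000e-02  1.4122e+02] f [ 1.2  0.4 -2.1] op 0.0698
d10cm [ 0.782  0.013 -0.013]
turn30 [-0.001 -0.002  0.007]
spindle top 5472 [ 0.4933 -0.0343  0.0735] circ [ 0.4934 -0.0345] 0.0168 z [0.0721 0.0736 0.0745]
spindle 6628 [ 0.4932 -0.0343  0.0726] circ [ 0.4936 -0.0345] 0.0185 z [0.069  0.0734 0.0745]
roll local 28349 [0.0392 0.0399 0.0403 0.0414]
plane [-0.0001  0.0013  0.0403]
K 391.2375227114875
```

View pics/w4.png

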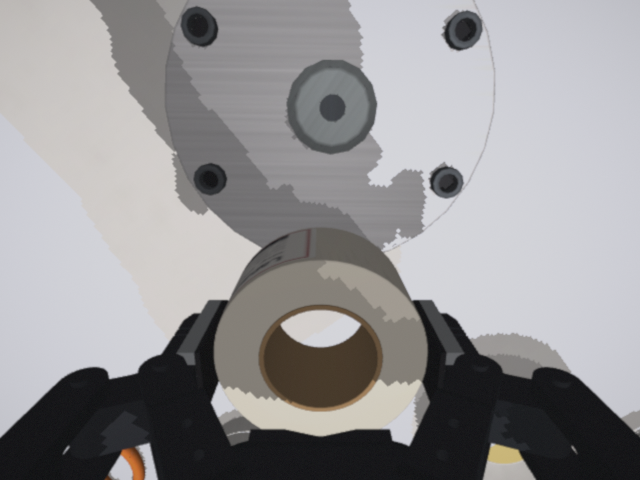

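The spindle top is at (332,107) and the held roll's bore at about (321,357). The roll is level (tilt under 0.1°). Next I measure the roll's centre from its bore rim in the same picture.

Run:
```python
from h import *
z=np.load("w4.npz"); p,d,K,T=[z[k] for k in "pdKT"]
h=cv2.cvtColor(p,cv2.COLOR_RGB2HSV); m=((h[...,0]>8)&(h[...,0]<25)&(h[...,1]>95)).astype(np.uint8); m[:290]=0;m[425:]=0;m[:,:240]=0;m[:,400:]=0
m=cv2.morphologyEx(m,cv2.MORPH_OPEN,np.ones((3,3)))
c=cv2.convexHull(np.vstack(cv2.findContours(m,0,1)[0]))[:,0]
print(c.min(0),c.max(0))
w=np.array([ray(K,T,u,v,.1636-.0403)[:2] for u,v in c])
A=np.c_[2*w,np.ones(len(w))]; s=np.linalg.lstsq(A,(w**2).sum(1),rcond=None)[0]; r=np.sqrt(s[2]+s[:2]@s[:2])
print("roll",s[:2],r,np.abs(np.linalg.norm(w-s[:2],axis=1)-r).max())
# spindle rim: circle through top ring pixels, rays onto z=.074
o=sensors.get_obs();R=Ro.from_euler("xyz",o["tcp_rot"],degrees=True)
print("shift",(R.inv().apply([*(np.array([.4934,-.0345])-s[:2]),0])*10).round(3))
P=cloud(d,K,T)
print("spindle hole ray",ray(K,T,332,107,.074), "depth", P[107,345])
```

```text
[260 306] [381 410]
roll [ 0.55257906 -0.08735342] 0.01993979937254267 0.00010376692400267465
shift [0.792 0.041 0.001]
spindle hole ray [ 0.49345289 -0.03410292  0.074     ] depth [ 0.49661027 -0.03016309  0.07366626]
```

The bore fit is clean: radius 19.9 mm, residual 0.1 mm. I'm moving over the spindle.

>>> {"op": "apply_moves", "data": {"rows": [[[0.3,0.02,0],[0,0,0],0.7],[[0.55,0.042,0],[0,0,0],0.7],[[0.792,0.042,0],[0,0,0],0.7],[[0.792,0.042,0],[0,0,0],0.7],[[0.792,0.042,0],[0,0,0],0.7],[[0.792,0.042,0],[0,0,0],0.7]]}}

```text
time: 8.7
ee_pos: [0.4945, -0.0343, 0.1646]
tcp_rot: [180.0, 0.0, 141.2]
wrist_force: [0.3, 0.8, -2.0]
opening: 0.0698
grasp_force: 35.4
```

Run:
```python
from h import *
delta([.4934,-.0340,.1063]); turn(141)
```

```text
t 8.7 pos [ 0.4945 -0.0343  0.1646] rot [1.7997e+02 4.0000e-02 1.4119e+02] f [ 0.3  0.8 -2. ] op 0.0698
d10cm [ 0.011 -0.005  0.583]
turn30 [0.001 0.001 0.006]
```

>>> {"op": "apply_moves", "data": {"rows": [[[0.009,-0.003,0.06],[0,0,0],0.7],[[0.009,-0.003,0.12],[0,0,0],0.7],[[0.009,-0.003,0.18],[0,0,0],0.7],[[0.009,-0.003,0.22],[0,0,0],0.7],[[0.009,-0.003,0.26],[0,0,0],0.7],[[0.009,-0.003,0.26],[0,0,0],0.7]]}}

```text
time: 9.3
ee_pos: [0.493, -0.0331, 0.1377]
tcp_rot: [-180.0, -0.0, 141.3]
wrist_force: [0.7, 0.2, -1.2]
opening: 0.0696
grasp_force: 35.4
```

Run:
```python
from h import *
delta([.4934,-.0340,.1063]); turn(141)
```

```text
t 9.3 pos [ 0.493  -0.0331  0.1377] rot [-1.7998e+02 -4.0000e-02  1.4125e+02] f [ 0.7  0.2 -1.2] op 0.0696
d10cm [-0.009 -0.004  0.314]
turn30 [-0.001 -0.001  0.008]
```

>>> {"op": "apply_moves", "data": {"rows": [[[0,0,0.05],[0,0,0],0.7],[[0,0,0.1],[0,0,0],0.7],[[0,0,0.15],[0,0,0],0.7],[[0,0,0.2],[0,0,0],0.7],[[0,0,0.24],[0,0,0],0.7],[[0,0,0.27],[0,0,0],0.7],[[0,0,0.29],[0,0,0],0.7],[[0,0,0.29],[0,0,0],0.7]]}}

```text
time: 10.1
ee_pos: [0.4931, -0.0331, 0.1092]
tcp_rot: [180.0, -0.0, 141.2]
wrist_force: [0.4, -0.3, -0.7]
opening: 0.0698
grasp_force: 35.4
```

>>> {"op": "apply_moves", "data": {"rows": [[[0,0,0.01],[0,0,0],0.7],[[0,0,0.02],[0,0,0],0.7],[[0,0,0.025],[0,0,0],0.7],[[0,0,0.025],[0,0,0],0.7]]}}

```text
time: 10.5
ee_pos: [0.4932, -0.0331, 0.1069]
tcp_rot: [180.0, 0.0, 141.3]
wrist_force: [-0.2, 0.1, -1.5]
opening: 0.0696
grasp_force: 35.4
```

>>> {"op": "apply_moves", "data": {"rows": [[[0,0,0.005],[0,0,0],0.7],[[0,0,0.01],[0,0,0],0.7],[[0,0,0.01],[0,0,0],0.7]]}}

```text
time: 10.8
ee_pos: [0.4932, -0.0331, 0.1059]
tcp_rot: [180.0, -0.0, 141.2]
wrist_force: [0.8, -0.2, -1.5]
opening: 0.0695
grasp_force: 35.4
```

>>> {"op": "apply_moves", "data": {"rows": [[[0,0,0.005],[0,0,0],0.7],[[0,0,0.01],[0,0,0],0.7],[[0,0,0.01],[0,0,0],0.7]]}}

```text
time: 11.1
ee_pos: [0.4932, -0.0331, 0.1056]
tcp_rot: [180.0, 0.0, 141.2]
wrist_force: [-3.4, 1.4, 4.8]
opening: 0.0696
grasp_force: 35.9
```

Contact at 0.1056 m, which is the expected home height. Letting go and rising straight up.

>>> {"op": "apply_moves", "data": {"rows": [[[0,0,0],[0,0,0],0.95],[[0,0,0],[0,0,0],0.95],[[0,0,0],[0,0,0],0.95],[[0,0,0],[0,0,0],0.95],[[0,0,0],[0,0,0],0.95]]}}

```text
time: 11.6
ee_pos: [0.4932, -0.0331, 0.1049]
tcp_rot: [180.0, -0.0, 141.3]
wrist_force: [0.4, -0.0, 0.2]
opening: 0.081
grasp_force: 0.0
```

>>> {"op": "apply_moves", "data": {"rows": [[[0,0,-0.1],[0,0,0],0.95],[[0,0,-0.3],[0,0,0],0.95],[[0,0,-0.7],[0,0,0],0.95],[[0,0,-1],[0,0,0],0.95],[[0,0,-1],[0,0,0],0.95]]}}

```text
time: 12.1
ee_pos: [0.4947, -0.0332, 0.2102]
tcp_rot: [179.7, 0.3, 141.2]
wrist_force: [0.3, -0.6, 0.2]
opening: 0.081
grasp_force: 0.0
```

>>> {"op": "apply_moves", "data": {"rows": [[[-0.4,0,-0.3],[0,0,0],0.95],[[-0.7,0,-0.3],[0,0,0],0.95],[[-0.7,0,-0.3],[0,0,0],0.95],[[-0.7,0,-0.3],[0,0,0],0.95]]}}

```text
time: 12.5
ee_pos: [0.5477, -0.0772, 0.2344]
tcp_rot: [-180.0, -0.1, 141.2]
wrist_force: [0.2, -0.0, -0.1]
opening: 0.0809
grasp_force: 0.0
```

Run:
```python
from h import *
delta([.4386,.0095,.20]); turn(141)
p,d,K,T=grab("wrist"); save(p,"w5.png"); np.savez("w5.npz",p=p,d=d,K=K,T=T)
P=cloud(d,K,T)
def fit(c,rad,lo,hi,n):
    r=np.linalg.norm(P[...,:2]-np.array(c),axis=-1); w=P[(r<rad)&(P[...,2]>lo)&(P[...,2]<hi)]
    if len(w)<5: return print(n,len(w))
    c,r=cv2.minEnclosingCircle(w[:,:2].astype(np.float32)); print(n,len(w),w.mean(0).round(4),"circ",np.round(c,4),round(r,4),"z",np.percentile(w[:,2],[10,50,90]).round(4))
fit([.4386,.0095],.022,.100,.112,"knob")
fit([.4934,-.0343],.045,.056,.071,"roll top")
fit([.4934,-.0343],.025,.071,.08,"spindle")
```

```text
t 12.5 pos [ 0.5477 -0.0772  0.2344] rot [-1.7998e+02 -7.0000e-02  1.4120e+02] f [ 0.2 -0.  -0.1] op 0.0809
d10cm [ 1.393 -0.008  0.346]
turn30 [-0.001 -0.002  0.007]
knob 42 [0.4495 0.0019 0.1013] circ [0.4491 0.0021] 0.0052 z [0.1001 0.1012 0.1024]
roll top 8971 [ 0.4917 -0.0326  0.066 ] circ [ 0.493  -0.0337] 0.0351 z [0.0649 0.0658 0.067 ]
spindle 2459 [ 0.4934 -0.0343  0.0736] circ [ 0.4938 -0.0344] 0.0167 z [0.0724 0.0737 0.0746]
```

View pics/w5.png

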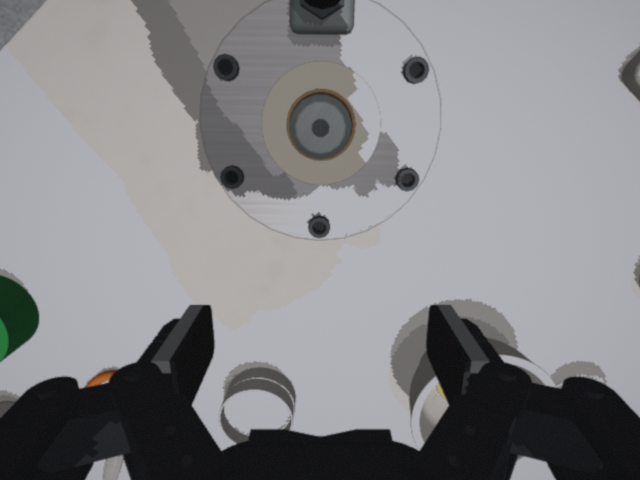

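The roll lies flat and home: its top is at 66 mm and it is centred on the spindle at (320,125). The knob is only partly visible at (322,5), so I'm moving closer to look at it.

>>> {"op": "apply_moves", "data": {"rows": [[[0.4,0,0],[0,0,0],0.8],[[0.8,0,0],[0,0,0],0.8],[[0.8,0,0],[0,0,0],0.8],[[0.8,0,0],[0,0,0],0.8],[[0.8,0,0],[0,0,0],0.8]]}}

```text
time: 13.05
ee_pos: [0.4855, -0.0268, 0.2351]
tcp_rot: [180.0, 0.0, 141.3]
wrist_force: [-0.6, 0.0, -0.2]
opening: 0.0683
grasp_force: 0.0
```

Run:
```python
from h import *
p,d,K,T=grab("wrist"); save(p,"w6.png"); np.savez("w6.npz",p=p,d=d,K=K,T=T)
P=cloud(d,K,T)
r=np.linalg.norm(P[...,:2]-np.array([.4386,.0095]),axis=-1); m=(r<.025)&(P[...,2]>.098)&(P[...,2]<.112); w=P[m]
c,rr=cv2.minEnclosingCircle(w[:,:2].astype(np.float32)); print(len(w),w.mean(0).round(4),np.round(c,4),round(rr,4),np.percentile(w[:,2],[10,50,90]).round(4))
v,u=np.where(m); print(u.min(),u.max(),v.min(),v.max())
delta([*c,.20]); turn(141)
```

```text
2147 [0.4392 0.0105 0.105 ] [0.4397 0.0102] 0.0136 [0.1031 0.1053 0.1064]
295 346 123 176
t 13.1 pos [ 0.4857 -0.027   0.235 ] rot [1.7997e+02 2.0000e-02 1.4125e+02] f [ 1.1 -0.3  0.1] op 0.0682
d10cm [0.592 0.002 0.35 ]
turn30 [0.001 0.001 0.008]
```

View pics/w6.png

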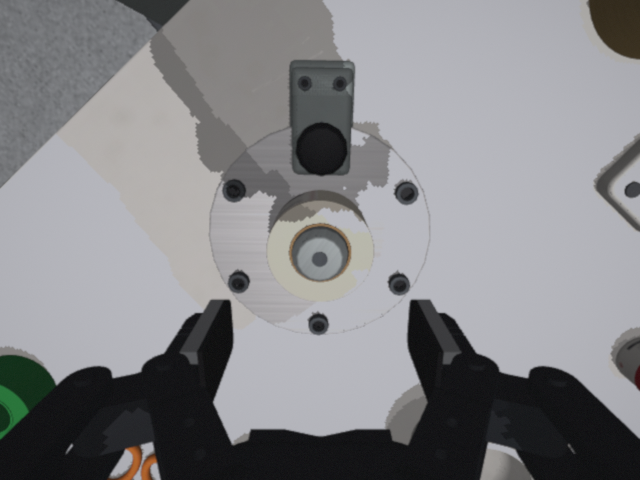

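The knob is at (321,149), its measured radius 13.6 mm and top about 106 mm up. I'm going over it and down.

>>> {"op": "apply_moves", "data": {"rows": [[[0.3,0,0],[0,0,0],0.7],[[0.592,0.002,0.15],[0,0,0],0.7],[[0.592,0.002,0.35],[0,0,0],0.7],[[0.592,0.002,0.35],[0,0,0],0.7],[[0.592,0.002,0.35],[0,0,0],0.7]]}}

```text
time: 13.6
ee_pos: [0.4397, 0.01, 0.2002]
tcp_rot: [-180.0, -0.0, 141.2]
wrist_force: [0.1, 1.2, -0.1]
opening: 0.0597
grasp_force: 0.0
```

>>> {"op": "apply_moves", "data": {"rows": [[[0,0,0.15],[0,0,0],0.7],[[0,0,0.3],[0,0,0],0.7],[[0,0,0.4],[0,0,0],0.7],[[0,0,0.48],[0,0,0],0.7],[[0,0,0.48],[0,0,0],0.7],[[0,0,0.48],[0,0,0],0.7]]}}

```text
time: 14.2
ee_pos: [0.4394, 0.0104, 0.152]
tcp_rot: [180.0, -0.0, 141.2]
wrist_force: [0.7, -0.7, -0.2]
opening: 0.0595
grasp_force: 0.0
```

Run:
```python
from h import *
delta([.4394,.0102,.150]); turn(141.2)
```

```text
t 14.2 pos [0.4394 0.0104 0.152 ] rot [179.98  -0.   141.25] f [ 0.7 -0.7 -0.2] op 0.0595
d10cm [-0.001 -0.001  0.02 ]
turn30 [ 0.001 -0.     0.002]
```

>>> {"op": "apply_moves", "data": {"rows": [[[0,0,0.015],[0,0,0],0.2],[[0,0,0.015],[0,0,0],0.2],[[0,0,0.015],[0,0,0],0.2],[[0,0,0.015],[0,0,0],0.2],[[0,0,0.015],[0,0,0],0.2],[[0,0,0.015],[0,0,0],0.2],[[0,0,0.015],[0,0,0],0.2],[[0,0,0.015],[0,0,0],0.2]], "force": 60}}

```text
time: 15.0
ee_pos: [0.4398, 0.0106, 0.1511]
tcp_rot: [179.9, 0.0, 141.3]
wrist_force: [0.2, 4.0, 5.7]
opening: 0.0244
grasp_force: 59.3
```

>>> {"op": "apply_moves", "data": {"rows": [[[0,0,0],[0,0,0],0.2],[[0,0,-0.02],[0,0,0],0.2],[[0,0,-0.03],[0,0,0],0.2],[[0,0,-0.03],[0,0,0],0.2]]}}

```text
time: 15.4
ee_pos: [0.4397, 0.0106, 0.1528]
tcp_rot: [179.9, -0.0, 141.3]
wrist_force: [5.8, 4.2, -7.7]
opening: 0.0243
grasp_force: 59.2
```

The knob is gripped and the spring force shows (-7.7 N). I'm lifting in small steps while watching the force.

>>> {"op": "apply_moves", "data": {"rows": [[[0,0,-0.02],[0,0,0],0.2],[[0,0,-0.04],[0,0,0],0.2],[[0,0,-0.05],[0,0,0],0.2],[[0,0,-0.05],[0,0,0],0.2]]}}

```text
time: 15.8
ee_pos: [0.4397, 0.0106, 0.1575]
tcp_rot: [180.0, -0.0, 141.3]
wrist_force: [7.3, 4.7, -8.9]
opening: 0.0243
grasp_force: 59.3
```

>>> {"op": "apply_moves", "data": {"rows": [[[0,0,-0.01],[0,0,0],0.2],[[0,0,-0.02],[0,0,0],0.2],[[0,0,-0.03],[0,0,0],0.2],[[0,0,-0.03],[0,0,0],0.2]]}}

```text
time: 16.2
ee_pos: [0.4396, 0.0106, 0.1604]
tcp_rot: [180.0, -0.0, 141.3]
wrist_force: [6.6, 3.8, -10.5]
opening: 0.0245
grasp_force: 59.3
```

```bash
cat > k.py <<'E'
from h import *
import sys
delta([.4394,.0102,.163])
for n in ("scene","top"):
    p,d,K,T=grab(n); np.savez(sys.argv[1]+n+".npz",p=p,d=d,K=K,T=T)
    X=np.linalg.inv(T)@[.4395,.0104,.095,1]; u,v=(K@X[:3]/X[2])[:2]; print(n,round(u),round(v))
    if n=="scene":
        u,v=int(u),int(v); save(cv2.resize(p[max(v-50,0):v+50,u-65:u+65],None,fx=6,fy=6,interpolation=cv2.INTER_CUBIC),sys.argv[1]+".png")
E
python3 k.py k1
```

```text
t 16.2 pos [0.4396 0.0106 0.1604] rot [ 1.7996e+02 -3.0000e-02  1.4126e+02] f [  6.6   3.8 -10.5] op 0.0245
d10cm [-0.001 -0.005 -0.026]
scene 344 243
top 319 284
```

View pics/k1.png

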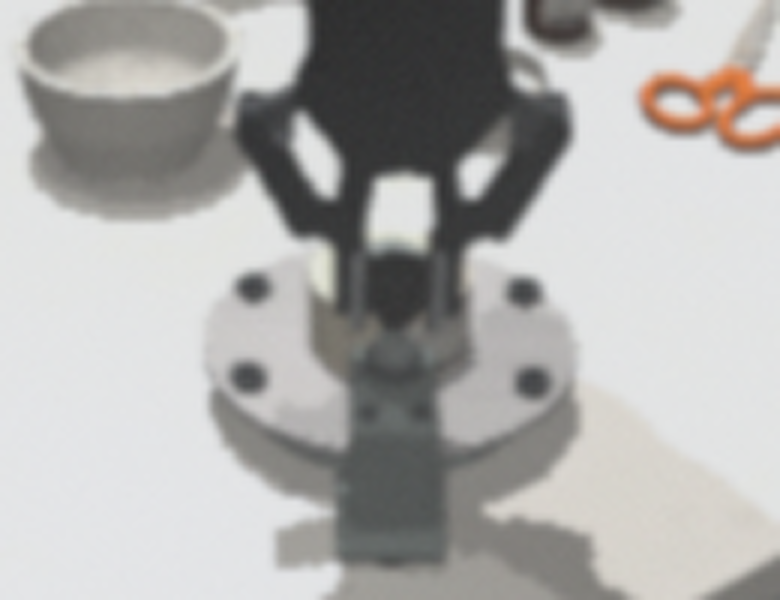

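The crop shows the pads holding the black knob at (395,285), with the roll still seated behind it. The force follows the spring slope of about 0.4 N/mm, so the knob isn't slipping. I'll go on to the stop.

>>> {"op": "apply_moves", "data": {"rows": [[[0,0,-0.01],[0,0,0],0.2],[[0,0,-0.02],[0,0,0],0.2],[[0,0,-0.02],[0,0,0],0.2],[[0,0,-0.02],[0,0,0],0.2]], "force": 75}}

```text
time: 16.7
ee_pos: [0.4396, 0.0106, 0.1622]
tcp_rot: [180.0, -0.0, 141.3]
wrist_force: [7.9, 4.0, -10.7]
opening: 0.0239
grasp_force: 75.4
```

>>> {"op": "apply_moves", "data": {"rows": [[[0,0,-0.005],[0,0,0],0.2],[[0,0,-0.01],[0,0,0],0.2],[[0,0,-0.01],[0,0,0],0.2]]}}

```text
time: 17.0
ee_pos: [0.4396, 0.0106, 0.1632]
tcp_rot: [180.0, -0.0, 141.3]
wrist_force: [7.0, 4.5, -11.6]
opening: 0.024
grasp_force: 75.4
```

>>> {"op": "apply_moves", "data": {"rows": [[[0,0,-0.005],[0,0,0],0.2],[[0,0,-0.005],[0,0,0],0.2],[[0,0,-0.005],[0,0,0],0.2]]}}

```text
time: 17.3
ee_pos: [0.4396, 0.0106, 0.1633]
tcp_rot: [180.0, -0.1, 141.3]
wrist_force: [8.7, 4.5, -14.6]
opening: 0.0241
grasp_force: 75.0
```

>>> {"op": "apply_moves", "data": {"rows": [[[0,0,-0.005],[0,0,0],0.2],[[0,0,-0.005],[0,0,0],0.2],[[0,0,-0.005],[0,0,0],0.2]]}}

```text
time: 17.6
ee_pos: [0.4396, 0.0106, 0.1633]
tcp_rot: [180.0, -0.1, 141.3]
wrist_force: [10.6, 4.4, -18.0]
opening: 0.0239
grasp_force: 74.9
```

The height now stays at 0.1633 m while the force rises to 18 N, so the pin is at its stop, 12.2 mm up from where I gripped it. One numeric check of the roll and the other things before handing in.

Run:
```python
from h import *
p,d,K,T=grab("scene"); P=cloud(d,K,T); z=np.load("scene0.npz"); P0=cloud(z["d"],K,T)
r=np.linalg.norm(P[...,:2]-np.array([.4934,-.0343]),axis=-1); w=P[(r>.022)&(r<.034)&(P[...,2]>.05)&(P[...,2]<.08)]
print("roll top z",len(w),np.percentile(w[:,2],[10,50,90]).round(4))
df=(np.abs(p.astype(int)-z["p"]).max(-1)>60).astype(np.uint8); df=cv2.morphologyEx(df,cv2.MORPH_OPEN,np.ones((4,4)))
print(cv2.connectedComponentsWithStats(df)[2][1:].tolist())
o=sensors.get_obs(); print(o["ee_pos"].round(4),o["wrist_force"].round(1),o["time"])
```

```text
roll top z 60 [0.0576 0.0652 0.0667]
[[454, 0, 94, 23, 1954], [543, 0, 97, 25, 2007], [532, 25, 8, 13, 62], [351, 26, 100, 25, 1904], [579, 48, 61, 16, 500], [499, 105, 141, 130, 8636], [478, 117, 41, 28, 645], [461, 129, 7, 7, 44], [433, 133, 79, 79, 3792], [335, 150, 15, 8, 90], [319, 166, 56, 91, 2378], [462, 197, 33, 27, 416], [451, 200, 22, 15, 142], [421, 221, 70, 54, 2010], [395, 222, 13, 7, 81], [389, 229, 24, 14, 262], [332, 244, 6, 11, 63], [336, 279, 52, 39, 1167], [412, 278, 31, 29, 582], [450, 279, 23, 15, 188], [327, 281, 9, 7, 52], [557, 311, 39, 85, 1135], [427, 321, 30, 24, 350], [402, 364, 16, 22, 218], [419, 371, 138, 109, 5264], [494, 385, 7, 5, 30]]
[0.4396 0.0106 0.1633] [ 10.    4.2 -17.7] 17.65
```

The roll is still home. The scene-view changes are mostly the arm, its shadow and the moved roll, with none at the left-hand bystanders. Handing in.

```bash
python3 -c "
from workcell import bot
print(bot.job_done())"
```

```text
the job is handed in; nothing more can be done
None
```

The label roll lies flat and fully home on the locked turntable and has been let go, the lock pin's knob is held up at its stop, and the job was handed in at about 17.7 s.

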